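Lock the service hatch with its quarter-turn fastener

TASK

Lock the hatch on the sloping face of the white console with its T-handled quarter-turn fastener: turn the handle until the fastener lines up with its slot and drops in, push it in against the spring, turn it a quarter turn clockwise (seen facing the hatch) and let it spring back up into its detent, so that it is left locked. Leave the beaker, the brown bottle and the stack of dishes that stand beside the console where they are.

Things in the scene. Friction and masses are not known exactly. Their poses are not given: they have to be found in the camera images.
- console: white console fixed on the bench, 200 mm wide; its face slopes 30 deg, rising away from the robot, with a grey 150 x 150 mm hatch and a steel collar in its middle. Origin: centre of the collar on the hatch surface, 95 mm over the bench. z: square out of the face (the fastener's axis, 30 deg from vertical, leaning to the robot); x: up the slope; y: level, to the left across the face
- collar_top (a point): centre of the collar's rim, 42 mm above the hatch (console z = 42 mm); axes as the console. Collar: inner radius 20 mm, outer 25 mm (27 mm at the foot). Two long ribs on the hatch (console x) mark the slot's direction, two small round bosses (console y) the locked direction
- slot (a point): centre of the slot in the collar's floor, level with the hatch surface (console z = 0); axes as the console. Slot 41 mm long along x, 13 mm wide, floor plate 8 mm thick. Under it 6 mm ribs leave a 13 mm groove along y, the detent. Stops allow only the quarter turn from slot to groove, clockwise as seen facing the hatch
- spring_plate (a joint): sprung plate under the slot, m it is pressed in: 0 = at rest, its top 14 mm below the hatch surface; gives way up to 13 mm under the fastener; 6 N at first, 11 N at 13 mm
- stud: loose T-handled fastener, 118 mm long, 0.16 kg, standing in the collar. Origin: centre of its foot's underside; z: along the shank to the handle; x: along both foot and handle. Foot bar 36 (x) x 9 (y) x 8 mm; guide flange radius 18.5 mm at z 27 to 40 mm. Starts with the foot on the collar floor, turned 23 to 66 deg clockwise off the slot: turn it back anticlockwise by that angle
- grip (a point): where to grip the fastener: on its axis in the black flat handle, 103 mm above its origin, axes as the fastener. Handle 64 mm long (x), 13 mm thick (y), from z 80 to 118 mm; stem below it 8 mm in radius. A TCP here keeps the fingertips clear of the collar through the full stroke
- foot (a point): underside of the fastener's foot, at its origin, axes as the fastener. Lined up within about 5 deg (x along console x, either way round) it drops from console z = 0 to -14 mm, onto the sprung plate. Pushed on to -22 to -27 mm (there the flange meets the floor) it can turn to x along console y. Let go there, it springs up to -16 mm: locked
- beaker: glass beaker, 56 mm wide, 70 mm high, standing upright on the bench to the left; origin: centre of its underside
- bottle_violet: brown reagent bottle with a black cap, 60 mm wide, 120 mm high, standing on the bench to the right; origin: centre of its underside
- petri_0: stack of round lidded dishes, 65 x 71 mm, 43 mm high, on the bench to the left at the back; origin: centre of its underside
Mind the look-alikes: they are no part of the job. Of the things like the stud, leave any that is green or purple; of the rest the larger one is meant.

How it is judged:
On the way, in this order (a step that is already met when the one before it is completed fails the run):
1. the fastener is lined up and has dropped at least 10 mm into its slot (z of stud in the frame of console below -0.01 m), for 0.1 s.
2. it is pushed in at least 20.5 mm and turned more than 45 degrees from the slot (z of stud in the frame of console below -0.0205 m and angle between the x axis of stud and the x axis of console, either way round above 0.785 rad), for 0.1 s.
At the end, for the whole second after the job is handed in: the handle lies across the slope within 11 degrees of the locked direction, square to the hatch within 7 degrees, the fastener has sprung back into its detent (13.5 to 18.5 mm below its starting height) and is at rest (angle between the x axis of stud and the y axis of console, either way round below 0.2 rad and angle between the z axis of stud and the z axis of console, either way round below 0.12 rad and distance between stud and console below 0.019 m and z of stud in the frame of console between -0.0185 and -0.0135 m and linear speed of stud below 0.01 m/s); the robot touches nothing.
It fails at once if the beaker is moved more than 20 mm (distance of beaker from where it was at the start of the episode above 0.02 m).
It fails at once if the bottle is moved more than 20 mm (distance of bottle_violet from where it was at the start of the episode above 0.02 m).
It fails at once if the dishes are moved more than 20 mm (distance of petri_0 from where it was at the start of the episode above 0.02 m).
It also fails if it takes over 42 s, if anything falls off the work surface, if the arm or the gripper's body presses on something with over 40 N, if the wrist force passes 120 N, or if a joint passes its speed limit or range.

ROBOT

A 7-joint arm with a two-finger parallel gripper is mounted at the origin on a cart in front of the work surface, level with it; the furniture and walls round the work are solid. World frame = base frame: x ahead of the robot, y to its left, z up, the work surface at z = 0. Lengths are in m, angles in rad, forces in N, time in s.
With the tool pointing down it reaches from about 0.4 to 0.85 m from the base axis. Payload 10.4 kg.
Tool frame: the origin (TCP) lies between the finger pads, 19 mm behind the fingertips; this is the grasp point; z points along the fingers, y is the line along which they close (so a half turn about z gives the same grasp; the last joint's range is limited). The gripper opens to 85 mm and grips with 20 to 120 N. Pads are 22 mm wide; open, the fingers measure 114 mm over their backs; the gripper's body (76 mm by 85 mm) begins 54 mm behind the grasp point. The pads swing forward as they close: fully open they stand 13 mm farther back than shut.
Start: joints at [-1.222, 0.332, -0.065, 1.46, 0.022, 1.35, -0.088], TCP at [0.227, 0.582, 0.25] pointing down, gripper open.
Joint ranges: [-2.6, 2.6], [-0.5, 2.12], [-1.47, 1.34], [0.16, 2.42], [-1.27, 4.41], [0.06, 2.06], [-2.6, 2.6]. Speed limits (rad/s): [2.22, 2.22, 2.79, 2.79, 3.14, 3.14, 3.14].

INTERFACE

Orientations are given as a unit quaternion [x, y, z, w].
In Python, from workcell import manip, vision, order gives the robot as it stands. The module is installed in compiled form; this text tells all that it offers.
- The arm moves only by the tool move_arm, never from a script. Its argument "motion" is a list of rows, each a list of 3 entries, a list of its own where there are three numbers: the shift along the tool's x, y, z scaled (see below), then the turn, a rotation vector about the tool's x, y, z scaled (see below), then the opening, from -1 (shut) to 1 (fully open). In form: [[[dx, dy, dz], [wx, wy, wz], hand], ...]. A call has 1 to 12 rows; each row shifts and turns the commanded pose from where the row before left it, along the tool's axes as they then stand; what a row does not reach is not made up. The controller multiplies each number of a shift by 0.75 m and each number of a turn by pi/4 rad. A row lasts 1/10 s, in which the tool goes at most 50 mm and 8.59 degrees, less where a joint would pass 70% of its speed; a pose out of reach is approached as far as the arm can. A call with a number of a shift or a turn outside -1 to 1 is refused whole. A call with a gripper value outside its range is refused whole. The fingers move at their own pace and stop on an object; "newtons" is the grip in N (left out, the last holds). Time passes only in rows, so rows that do not move let the fingers close. It gives the time, the measured TCP pose, the force, the opening and the grip force at its end, in the units of the state.
- manip.get_obs(): the state, without advancing time (a new reading comes with each control period).
- vision.camera(name): name is "scene" or "side" or "wrist"; returns a dict with "pixels" (400x640x3 uint8, red, green, blue), "fx", "fy", "cx", "cy" (pixels), "R" (3x3) and "t" (3): a world point X has camera coordinates R X + t. Camera axes: x right, y down, z forward; pixel columns grow to the right and rows downward; lengths in m; the calibration is good to about 2 mm. A picture is of the moment at which its call begins. There is no depth.
- order.hand_in(): hands the job in; it is judged then, once.
The state is a dict: "clock": time; "joint_pos": joint angles; "joint_velocities": joint speeds; "tau": joint torques, N m; "position": TCP position; "ee_rot": TCP orientation; "ft_force": force on the tool from outside, world axes, zero at the start; "torque": the same for the moment, N m; "grip_width": opening from 0.0 (shut) to 1.0 (fully open); "grasp_force": force on a finger pad.
Only numpy, scipy, OpenCV 4.12 (cv2) and the standard library are available. Lean on these libraries where they do the work, as an engineer would, in place of code of your own. Each camera call takes 0.05 s, during which the arm holds its last target. There are 200 camera calls.

## Working session

There is one attempt and no reset: what is moved stays moved. The work goes in short steps, Python scripts to look and compute and a tool call to move; the robot and the scene stay as the last step left them, time stands still between calls to the robot, and variables do not carry over. Pictures are saved under pics/ and viewed, at most 10 in all, crops included, and the job is handed in when it is done.

Besides the shell and the picture viewer there is one more tool, called after "Call:" by a JSON object that holds its "fn" and its "kwargs". move_arm: Moves the arm, as the interface text tells. Its arguments: {"type":"object","properties":{"motion":{"type":"array"},"newtons":{"type":"number"}},"required":["motion"]}

```bash
mkdir -p pics
python3 - <<'E'
from workcell import manip, vision
import cv2,numpy as np
o=manip.get_obs();print({k:np.round(v,3).tolist() for k,v in o.items()})
ims=[]
for n in ["scene","side"]:
    c=vision.camera(n);print(n,c["fx"],c["fy"],c["cx"],c["cy"],np.round(c["R"],4).tolist(),np.round(c["t"],4).tolist())
    cv2.imwrite(f"pics/{n}0.png",c["pixels"][:,:,::-1])
E
```

```text
{'clock': 0.0, 'joint_pos': [-1.222, 0.333, -0.065, 1.461, 0.022, 1.35, -0.088], 'joint_velocities': [0.0, -0.0, 0.002, -0.001, -0.0, -0.0, 0.0], 'tau': [0.001, -62.546, 0.05, -39.16, 0.016, 0.01, -0.0], 'position': [0.227, 0.582, 0.249], 'ee_rot': [0.185, 0.983, -0.001, -0.0], 'ft_force': [0.195, -0.314, -0.535], 'torque': [0.044, 0.022, -0.064], 'grasp_force': 0.0, 'grip_width': 1.0}
scene 391.35558108333504 391.35558108333504 323.2609910540634 207.73363873824346 [[0.7731, -0.6342, 0.0038], [-0.3601, -0.4438, -0.8206], [0.5221, 0.6331, -0.5715]] [-0.3775, 0.3321, 0.8149]
side 384.7113212416986 384.7113212416986 313.695275292782 201.01816311866767 [[0.9254, -0.3788, -0.0136], [-0.1752, -0.3955, -0.9016], [0.3361, 0.8367, -0.4324]] [-0.4716, 0.2526, 0.8751]
```

View pics/scene0.png

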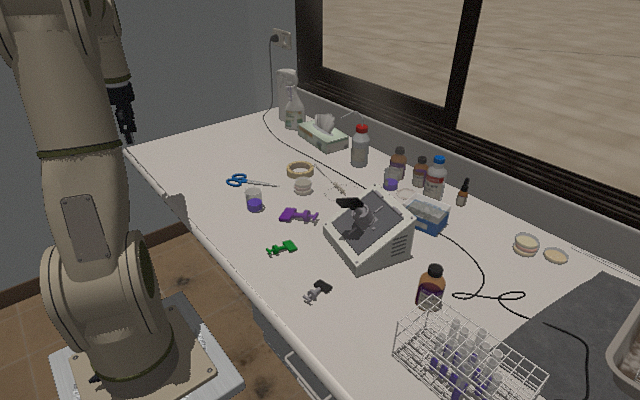

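View pics/side0.png

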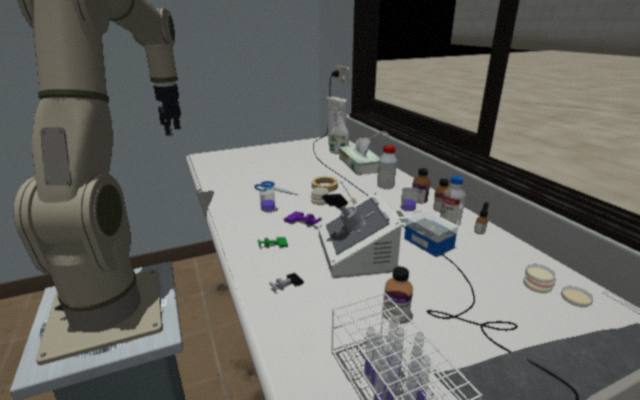

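Candidates (scene pixels): the T-handle standing in the collar (350,203), purple (298,216), green (282,248), and a small steel/black one lying at (318,290). I choose the one in the collar and check it in an enlarged crop.

Run:
```python
import cv2,numpy as np
a=cv2.imread("pics/scene0.png")[180:280,310:420];b=cv2.imread("pics/side0.png")[180:280,300:410]
f=lambda i:cv2.resize(i,None,fx=5.4,fy=5.4,interpolation=cv2.INTER_CUBIC)[:, :]
a=cv2.resize(a,(605,550),interpolation=cv2.INTER_CUBIC);b=cv2.resize(b,(605,550),interpolation=cv2.INTER_CUBIC)
cv2.imwrite("pics/ca.png",a);cv2.imwrite("pics/cb.png",b)
```

```text
(no output)
```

View pics/ca.png

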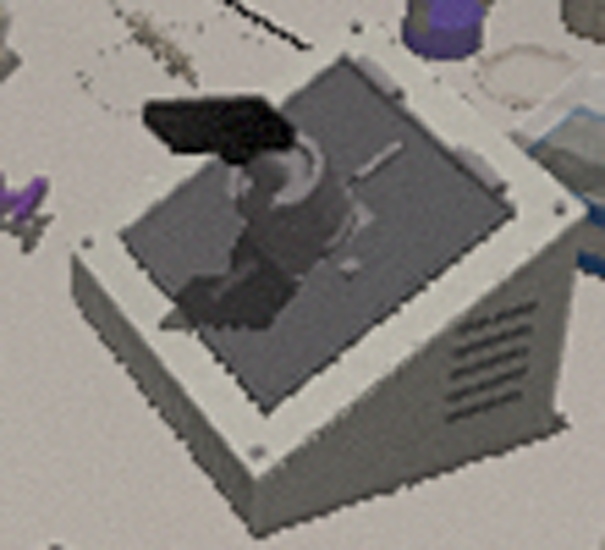

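View pics/cb.png

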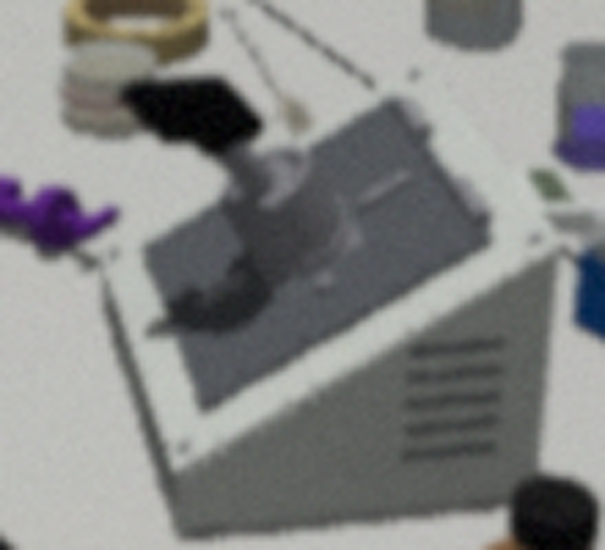

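The scene crop confirms the large T-handle (black handle about (220,128), stem in steel collar). Hatch corners in crop a are left (120,235), bottom (267,413), right (515,213), top (347,55). In crop b they are (145,245), (203,410), (490,240), (395,95). Next I fit the console pose, then the handle angle by silhouette.

```bash
cat > h.py <<'E'
import numpy as np,cv2
from scipy.optimize import least_squares
from scipy.spatial.transform import Rotation as Ro
def proj(c,P):
    q=np.asarray(P)@np.array(c["R"]).T+np.array(c["t"]); return np.c_[c["fx"]*q[:,0]/q[:,2]+c["cx"],c["fy"]*q[:,1]/q[:,2]+c["cy"]]
def conR(yaw): return (Ro.from_euler('z',yaw)*Ro.from_euler('y',-np.pi/6)).as_matrix()
def handle(th,z0=0.08,z1=.118,ztr=0): # th about console z, + = anticlockwise
    b=np.array([[x,y,z] for x in(-.032,.032) for y in(-.0065,.0065) for z in(z0,z1)])
    return b@Ro.from_euler('z',th).as_matrix().T+[0,0,ztr]
E
python3 - <<'E'
from h import *
from workcell import vision
cs=[vision.camera(n) for n in("scene","side")]
L=.075*np.array([[-1,1,0],[-1,-1,0],[1,-1,0],[1,1,0]])
pa=(np.array([[120,235],[267,413],[515,213],[347,55]])+.5)/5.5-.5+[310,180]
pb=(np.array([[145,245],[203,410],[490,240],[395,95]])+.5)/5.5-.5+[300,180]
W=lambda p:L@conR(p[2]).T+[p[0],p[1],.095]
def res(p): return np.r_[(proj(cs[0],W(p))-pa).ravel(),(proj(cs[1],W(p))-pb).ravel()]
s=least_squares(res,[.6,0,0]);p=s.x
print("console",p,np.round(s.fun,1))
for c in cs:
    print([np.round(proj(c,[p[:2].tolist()+[.095]])[0],1)])
masks=[(c["pixels"].max(2)<38).astype(np.uint8) for c in cs]
out=[]
for th in np.radians(np.arange(-90,91,3)):
    r=[]
    for c,m in zip(cs,masks):
        P=handle(th)@conR(p[2]).T+[p[0],p[1],.095]
        uv=proj(c,P);h=np.zeros((400,640),np.uint8)
        cv2.fillConvexPoly(h,np.round(cv2.convexHull(uv.astype(np.float32))*16).astype(np.int32),1,shift=4)
        ctr=uv.mean(0);M=m.copy();M[int(ctr[1])+12:]=0;M[:int(ctr[1])-15]=0;M[:,:int(ctr[0])-22]=0;M[:,int(ctr[0])+22:]=0
        r.append((h&M).sum()/(h|M).sum())
    out.append((round(sum(r),3),round(np.degrees(th)),np.round(r,2).tolist()))
print(sorted(out)[::-1][:8])
R=conR(p[2]);print("grip",R@[0,0,.103]+[p[0],p[1],.095],R)
E
```

```text
console [ 0.62623506 -0.01388538 -0.23652518] [ 0.3  0.2 -0.4 -0.9 -0.9 -0.4 -0.6  0.7  0.5  1.1  0.7 -0.4  0.   0.2
  0.1  1.3]
[array([365.3, 220.4])]
[array([355.4, 224.4])]
[(np.float64(0.803), -30, [0.38, 0.42]), (np.float64(0.796), -33, [0.38, 0.42]), (np.float64(0.795), -36, [0.39, 0.41]), (np.float64(0.791), -39, [0.38, 0.42]), (np.float64(0.783), -27, [0.38, 0.41]), (np.float64(0.778), -42, [0.37, 0.41]), (np.float64(0.776), -24, [0.37, 0.41]), (np.float64(0.775), -6, [0.37, 0.4])]
grip [ 0.57616891 -0.00181759  0.18420062] [[ 0.8419136   0.23432597 -0.48607904]
 [-0.20293225  0.97215808  0.11716299]
 [ 0.5         0.          0.8660254 ]]
```

```bash
cat >> h.py <<'E'
from workcell import manip
P0=np.array([.62624,-.01389,.095]); YAW=-.23653
def target(ang_deg,zc,xy=(0,0),P0=P0,yaw=YAW):
    C=conR(yaw);a=np.radians(ang_deg);x=C@[np.cos(a),np.sin(a),0];z=-C[:,2]
    return P0+C@[xy[0],xy[1],zc],np.c_[x,np.cross(z,x),z]
def delta(T):
    o=manip.get_obs();R=Ro.from_quat(o["ee_rot"]);p=np.array(o["position"])
    return "shift(scaled)",np.round(R.inv().apply(T[0]-p)/.75,4).tolist(),"turn(scaled)",np.round((R.inv()*Ro.from_matrix(T[1])).as_rotvec()/(np.pi/4),4).tolist()
E
python3 - <<'E'
from h import *
print(delta(target(145,.203)))
E
```

```text
('shift(scaled)', [-0.6506, -0.5653, -0.0279], 'turn(scaled)', [-0.2463, -0.6263, 0.5919])
```

Call:
{"fn": "move_arm", "kwargs": {"motion": [[[-0.036,-0.0314,-0.0015],[0,0,0],1],[[-0.036,-0.0314,-0.0015],[0,0,0],1],[[-0.036,-0.0314,-0.0015],[0,0,0],1],[[-0.036,-0.0314,-0.0015],[0,0,0],1],[[-0.036,-0.0314,-0.0015],[0,0,0],1],[[-0.036,-0.0314,-0.0015],[0,0,0],1],[[-0.036,-0.0314,-0.0015],[0,0,0],1],[[-0.036,-0.0314,-0.0015],[0,0,0],1],[[-0.036,-0.0314,-0.0015],[0,0,0],1],[[-0.036,-0.0314,-0.0015],[0,0,0],1],[[-0.036,-0.0314,-0.0015],[0,0,0],1],[[-0.036,-0.0314,-0.0015],[0,0,0],1]]}}

```text
clock: 1.4
position: [0.4267, 0.1999, 0.2636]
ee_rot: [0.185, 0.983, 0.0, 0.0]
ft_force: [1.1, 0.6, 0.7]
grip_width: 0.999
grasp_force: 0.0
```

Call:
{"fn": "move_arm", "kwargs": {"motion": [[[-0.036,-0.0314,-0.0015],[0,0,0],1],[[-0.036,-0.0314,-0.0015],[0,0,0],1],[[-0.036,-0.0314,-0.0015],[0,0,0],1],[[-0.036,-0.0314,-0.0015],[0,0,0],1],[[-0.036,-0.0314,-0.0015],[0,0,0],1],[[-0.036,-0.0314,-0.0015],[0,0,0],1],[[0,0,0],[-0.041,-0.1044,0.0986],1],[[0,0,0],[-0.041,-0.1044,0.0986],1],[[0,0,0],[-0.041,-0.1044,0.0986],1],[[0,0,0],[-0.041,-0.1044,0.0986],1],[[0,0,0],[-0.041,-0.1044,0.0986],1],[[0,0,0],[-0.041,-0.1044,0.0986],1]]}}

```text
clock: 2.6
position: [0.5257, 0.0109, 0.2707]
ee_rot: [0.398, 0.879, 0.05, 0.256]
ft_force: [0.4, -0.0, -0.1]
grip_width: 1.0
grasp_force: 0.0
```

Call:
{"fn": "move_arm", "kwargs": {"motion": [[[0,0,0],[0,0,0],1],[[0,0,0],[0,0,0],1],[[0,0,0],[0,0,0],1]]}}

```text
clock: 2.9
position: [0.5263, 0.0104, 0.2706]
ee_rot: [0.397, 0.881, 0.048, 0.254]
ft_force: [-0.6, 0.6, 0.2]
grip_width: 0.998
grasp_force: 0.0
```

Run:
```python
from h import *
from workcell import vision
print(delta(target(145,.203)),manip.get_obs()["joint_pos"])
c=vision.camera("wrist");cv2.imwrite("pics/w1.png",c["pixels"][:,:,::-1])
np.save("w1.npy",c,allow_pickle=True)
print("grip,hatch px",proj(c,[target(0,.118)[0],target(0,0)[0],target(0,0.042)[0]]).round(1).tolist())
```

```text
('shift(scaled)', [-0.0016, 0.0007, 0.0007], 'turn(scaled)', [-0.0002, -0.0018, 0.0014]) [-0.55338017 -0.25273354  0.25906349  2.10444186  0.42208702  0.85969187
  0.2279114 ]
grip,hatch px [[318.0, 222.3], [317.5, 187.7], [317.6, 197.0]]
```

View pics/w1.png

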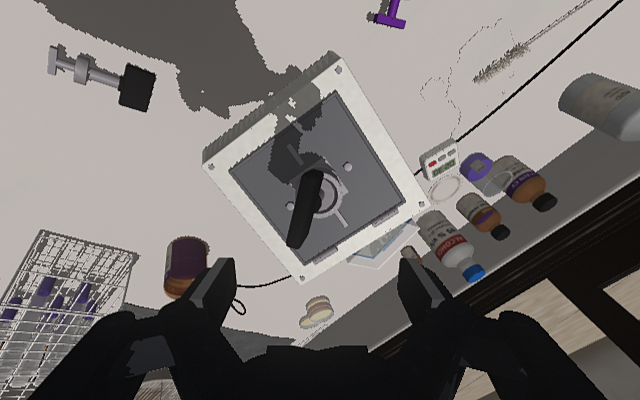

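Run:
```python
import cv2
a=cv2.imread("pics/w1.png")[85:275,215:430]
cv2.imwrite("pics/w1c.png",cv2.resize(a,None,fx=3,fy=3,interpolation=cv2.INTER_CUBIC))
```

```text
(no output)
```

View pics/w1c.png

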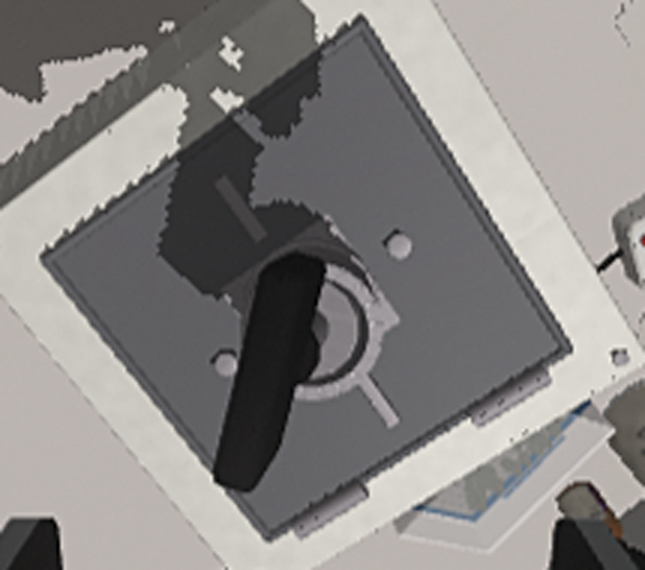

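The crop shows hatch corners at (42,256), (362,18), (570,350), (268,538), and the black handle from (293,260) to (233,485). The handle sits slightly off the nominal centre, so it may lean. I fit both.

```bash
cat > fit.py <<'E'
from h import *
from scipy.optimize import minimize
def hatch(c,pw):
    L=.075*np.array([[-1,-1,0],[-1,1,0],[1,1,0],[1,-1,0]])
    f=lambda p:(proj(c,L@conR(p[2]).T+[p[0],p[1],.095])-pw).ravel()
    s=least_squares(f,[*P0[:2],YAW]);return s.x,s.fun
def mask(c,box,thr):
    m=(c["pixels"].max(2)<thr).astype(np.uint8);M=np.zeros_like(m);u0,v0,u1,v1=box;M[v0:v1,u0:u1]=m[v0:v1,u0:u1]
    n,l,st,_=cv2.connectedComponentsWithStats(M);return (l==1+st[1:,4].argmax()).astype(np.uint8)
def fith(c,M,p,ztr=0,th0s=range(-70,-19,10)):
    M8=cv2.resize(M*255,None,fx=4,fy=4,interpolation=cv2.INTER_LINEAR)>127
    def f(q):
        P=handle(np.radians(q[0]),ztr=ztr)@Ro.from_euler('xy',q[1:3],degrees=True).as_matrix().T
        uv=proj(c,P@conR(p[2]).T+[p[0],p[1],.095]);h=np.zeros(M8.shape,np.uint8)
        cv2.fillConvexPoly(h,np.round(cv2.convexHull((uv*4+1.5).astype(np.float32))*16).astype(np.int32),1,shift=4)
        h=h>0;return -(h&M8).sum()/(h|M8).sum()
    return min((minimize(f,[t,0,0],method="Nelder-Mead",options=dict(initial_simplex=[[t,0,0],[t+8,0,0],[t,3,0],[t,0,3]])) for t in th0s),key=lambda s:s.fun)
E
python3 - <<'E'
from fit import *
c=np.load("w1.npy",allow_pickle=True).item()
pw=(np.array([[42,256],[362,18],[570,350],[268,538]])+.5)/3-.5+[215,85]
p,r=hatch(c,pw);print("console",p,r.round(1))
M=mask(c,(280,160,330,255),32);print(M.sum())
for pp in ([*P0[:2],YAW],p,(np.array([*P0[:2],YAW])+p)/2):
    s=fith(c,M,pp);print(s.x,s.fun)
    print(Ro.from_euler('xy',s.x[1:],degrees=True).as_matrix()@[0,0,.103])
E
```

```text
console [ 0.62441947 -0.01110111 -0.23769581] [ 0.6 -0.   0.1  0.7 -0.8 -0.9 -0.3 -0.6]
1388
[-49.13012792   2.92242448  -6.9352    ] -0.7547274338897917
[-0.01242074 -0.00525133  0.10211341]
[-49.18961019   4.89120606  -5.2461679 ] -0.750027397260274
[-0.00938351 -0.00878219  0.10219502]
[-49.11939587   3.91115452  -6.07003996] -0.7521740725791656
[-0.01086628 -0.00702558  0.10218398]
```

Run:
```python
from fit import *
c=np.load("w1.npy",allow_pickle=True).item()
p=np.array([.6250,-.0120,-.2373])
im=c["pixels"][:,:,::-1][85:275,215:430].copy()
big=cv2.resize(im,None,fx=4,fy=4,interpolation=cv2.INTER_NEAREST);big=np.clip(big.astype(float)*2.5,0,255).astype(np.uint8)
for thr,col in((32,(0,0,255)),(45,(0,255,255))):
    M=mask(c,(280,160,330,255),thr);print(thr,M.sum())
    s=fith(c,M,p);print(s.x,s.fun,Ro.from_euler('xy',s.x[1:],degrees=True).as_matrix()@[0,0,.103])
    b=handle(np.radians(s.x[0]))@Ro.from_euler('xy',s.x[1:3],degrees=True).as_matrix().T
    uv=(proj(c,b@conR(p[2]).T+[p[0],p[1],.095])-[215,85]+.5)*4
    for i in range(8):
        for j in range(i):
            if bin(i^j).count("1")==1: cv2.line(big,*[tuple(map(int,uv[k].round())) for k in(i,j)],col,1)
cv2.imwrite("pics/ov.png",big[240:740,100:700])
```

```text
32 1388
[-49.09649052   4.27587532  -5.72678798] -0.7512640140690262 [-0.01024924 -0.00767956  0.10220067]
45 1650
[-49.1555559    4.06490307  -6.12617987] -0.8778502215338064 [-0.01096434 -0.0073013   0.10215417]
```

View pics/ov.png

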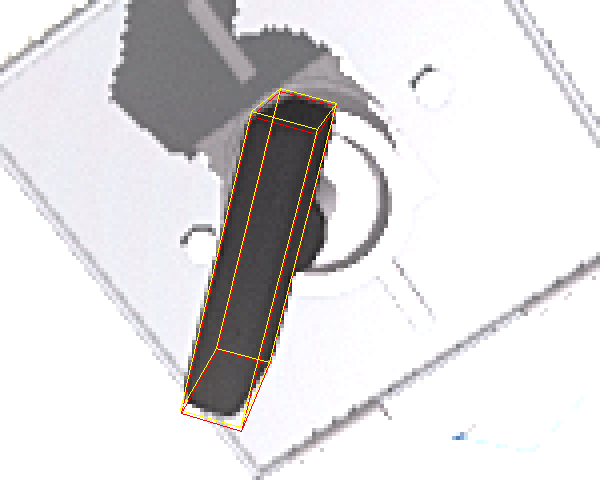

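The fit matches: handle is 49° clockwise off the slot, leaning about 7° down-slope and mostly across its own thickness. A square gripper centred on the axis will stand it up as it closes. I use the averaged console pose.

```bash
sed -i 's/^P0=.*/P0=np.array([.6252,-.0124,.095]); YAW=-.237/' h.py
python3 - <<'E'
from h import *
print(delta(target(131,.103)))
E
```

```text
('shift(scaled)', [0.0005, 0.0011, 0.133], 'turn(scaled)', [-0.0001, -0.0016, 0.3123])
```

Call:
{"fn": "move_arm", "kwargs": {"motion": [[[0.0005,0.001,0],[0,-0.0016,0.104],1],[[0,0,0],[0,0,0.104],1],[[0,0,0],[0,0,0.104],1],[[0,0,0.02],[0,0,0],1],[[0,0,0.02],[0,0,0],1],[[0,0,0.02],[0,0,0],1],[[0,0,0.02],[0,0,0],1],[[0,0,0.02],[0,0,0],1],[[0,0,0.02],[0,0,0],1],[[0,0,0.013],[0,0,0],1],[[0,0,0],[0,0,0],1]]}}

```text
clock: 4.05
position: [0.5748, -0.0006, 0.1828]
ee_rot: [0.502, 0.825, 0.078, 0.246]
ft_force: [0.0, 0.2, 0.0]
grip_width: 0.999
grasp_force: 0.0
```

Call:
{"fn": "move_arm", "kwargs": {"motion": [[[0,0,0],[0,0,0],-1],[[0,0,0],[0,0,0],-1],[[0,0,0],[0,0,0],-1],[[0,0,0],[0,0,0],-1],[[0,0,0],[0,0,0],-1],[[0,0,0],[0,0,0],-1],[[0,0,0],[0,0,0],-1],[[0,0,0],[0,0,0],-1],[[0,0,0],[0,0,0],-1],[[0,0,0],[0,0,0],-1]], "newtons": 25}}

```text
clock: 5.05
position: [0.5748, -0.0001, 0.1843]
ee_rot: [0.502, 0.825, 0.079, 0.247]
ft_force: [-4.8, -0.5, 5.6]
grip_width: 0.148
grasp_force: 31.7
```

Run:
```python
from h import *
from workcell import vision
o=manip.get_obs();C=conR(YAW);print("F console",C.T@o["ft_force"],"M",C.T@o["torque"],o["grip_width"],o["grasp_force"],"q",np.round(o["joint_pos"],2), "tcp con",C.T@(o["position"]-P0))
c=vision.camera("wrist");cv2.imwrite("pics/w2.png",c["pixels"][:,:,::-1])
```

```text
F console [-1.19931799 -1.60433829  7.10819888] M [-0.35968234  0.90428934  0.03589774] 0.1476845852934944 31.708112955093384 q [-0.5  -0.04  0.3   2.12  0.4   0.61 -0.  ] tcp con [-2.77623957e-04  9.32019539e-05  1.03289136e-01]
```

View pics/w2.png

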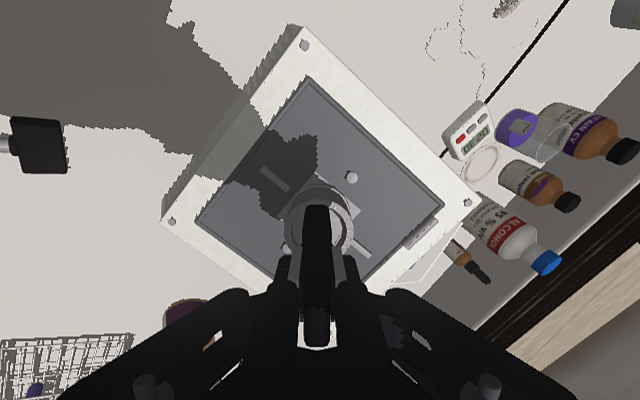

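Gripped (opening 12.6 mm) with low side forces. Next I turn it 49° anticlockwise, then probe downward.

Call:
{"fn": "move_arm", "kwargs": {"motion": [[[0,0,0],[0,0,-0.109],-1],[[0,0,0],[0,0,-0.109],-1],[[0,0,0],[0,0,-0.109],-1],[[0,0,0],[0,0,-0.109],-1],[[0,0,0],[0,0,-0.109],-1],[[0,0,0],[0,0,-0.109],-1],[[0,0,0],[0,0,-0.109],-1],[[0,0,0],[0,0,-0.109],-1],[[0,0,0],[0,0,-0.109],-1],[[0,0,0],[0,0,-0.109],-1],[[0,0,0],[0,0,0],-1],[[0,0,0],[0,0,0],-1]], "newtons": 40}}

```text
clock: 6.3
position: [0.575, -0.0001, 0.1841]
ee_rot: [0.115, 0.959, -0.03, 0.258]
ft_force: [1.9, -0.6, 0.7]
grip_width: 0.148
grasp_force: 39.0
```

Call:
{"fn": "move_arm", "kwargs": {"motion": [[[0,0,0.002],[0,0,0],-1],[[0,0,0.002],[0,0,0],-1],[[0,0,0],[0,0,0],-1]]}}

```text
clock: 6.6
position: [0.5764, -0.0005, 0.1814]
ee_rot: [0.114, 0.959, -0.031, 0.258]
ft_force: [3.4, -0.5, -1.4]
grip_width: 0.144
grasp_force: 38.8
```

```bash
cat > st.py <<'E'
from h import *
o=manip.get_obs();C=conR(YAW);R=C.T@Ro.from_quat(o["ee_rot"]).as_matrix()
print("F con",np.round(C.T@o["ft_force"],1),"M",np.round(C.T@o["torque"],2),"w",round(o["grip_width"],3),"f",round(o["grasp_force"]),"tcp con mm",np.round(1000*C.T@(o["position"]-P0),1),"ang",np.degrees(np.arctan2(R[1,0],R[0,0])).round(1),"tilt",R[:2,2].round(3),"q7",o["joint_pos"][6].round(2),"t",o["clock"])
E
python3 st.py
```

```text
F con [ 2.2  0.3 -2.9] M [ 0.12 -0.26 -0.02] w 0.144 f 39 tcp con mm [-0.3  0.1 99.9] ang 180.0 tilt [0.001 0.   ] q7 0.85 t 6.6
```

It descends with no resistance, so it has entered the slot. I continue to about −14 mm.

Call:
{"fn": "move_arm", "kwargs": {"motion": [[[0,0,0.003],[0,0,0],-1],[[0,0,0.003],[0,0,0],-1],[[0,0,0.003],[0,0,0],-1],[[0,0,0.003],[0,0,0],-1],[[0,0,0.002],[0,0,0],-1],[[0,0,0],[0,0,0],-1],[[0,0,0],[0,0,0],-1]]}}

```text
clock: 7.3
position: [0.5814, -0.0017, 0.1723]
ee_rot: [0.114, 0.959, -0.031, 0.258]
ft_force: [4.2, -1.6, -1.0]
grip_width: 0.146
grasp_force: 38.9
```

```bash
python3 st.py
```

```text
F con [ 3.3 -0.6 -3.1] M [ 0.12 -0.71 -0.05] w 0.146 f 39 tcp con mm [-0.4  0.1 89.5] ang -180.0 tilt [0.001 0.   ] q7 0.86 t 7.3
```

Call:
{"fn": "move_arm", "kwargs": {"motion": [[[0,0,0.003],[0,0,0],-1],[[0,0,0.003],[0,0,0],-1],[[0,0,0.003],[0,0,0],-1],[[0,0,0.003],[0,0,0],-1],[[0,0,0.002],[0,0,0],-1],[[0,0,0],[0,0,0],-1],[[0,0,0],[0,0,0],-1]], "newtons": 60}}

```text
clock: 8.0
position: [0.5865, -0.0029, 0.1636]
ee_rot: [0.114, 0.959, -0.031, 0.258]
ft_force: [-0.5, -1.0, 7.0]
grip_width: 0.139
grasp_force: 63.4
```

```bash
python3 st.py
```

```text
F con [ 3.3 -1.1  6.2] M [-0.19 -0.06 -0.04] w 0.139 f 63 tcp con mm [-0.2  0.2 79.3] ang -180.0 tilt [0.001 0.   ] q7 0.86 t 8.0
```

The spring force rose by about 9.3 N, so the foot is near −23 mm. I push 1 mm more and turn 90° clockwise.

Call:
{"fn": "move_arm", "kwargs": {"motion": [[[0,0,0.0015],[0,0,0],-1],[[0,0,0],[0,0,0.1],-1],[[0,0,0],[0,0,0.1],-1],[[0,0,0],[0,0,0.1],-1],[[0,0,0],[0,0,0.1],-1],[[0,0,0],[0,0,0.1],-1]]}}

```text
clock: 8.6
position: [0.587, -0.0036, 0.1627]
ee_rot: [0.301, 0.918, 0.02, 0.259]
ft_force: [-2.0, -2.5, 9.4]
grip_width: 0.143
grasp_force: 63.4
```

```bash
python3 st.py
```

```text
F con [ 3.5 -2.9  8.8] M [-0.75 -0.03  0.1 ] w 0.143 f 63 tcp con mm [-0.1 -0.4 78.2] ang 157.3 tilt [ 0.001 -0.   ] q7 0.47 t 8.6
```

Turning freely at 23° with only 0.1 Nm of torque; I continue.

Call:
{"fn": "move_arm", "kwargs": {"motion": [[[0,0,0],[0,0,0.1],-1],[[0,0,0],[0,0,0.1],-1],[[0,0,0],[0,0,0.1],-1],[[0,0,0],[0,0,0.1],-1],[[0,0,0],[0,0,0.1],-1],[[0,0,0],[0,0,0.1],-1],[[0,0,0],[0,0,0.1],-1],[[0,0,0],[0,0,0.1],-1],[[0,0,0],[0,0,0.1],-1],[[0,0,0],[0,0,0.1],-1],[[0,0,0],[0,0,0.1],-1],[[0,0,0],[0,0,0.1],-1]]}}

```text
clock: 9.8
position: [0.5868, -0.0033, 0.1625]
ee_rot: [0.684, 0.681, 0.136, 0.221]
ft_force: [-3.0, -0.8, 9.8]
grip_width: 0.143
grasp_force: 63.5
```

Call:
{"fn": "move_arm", "kwargs": {"motion": [[[0,0,0],[0,0,0.1],-1],[[0,0,0],[0,0,0.1],-1],[[0,0,0],[0,0,0.1],-1],[[0,0,0],[0,0,0],-1],[[0,0,0],[0,0,0],-1]]}}

```text
clock: 10.3
position: [0.5867, -0.0031, 0.1624]
ee_rot: [0.759, 0.597, 0.16, 0.204]
ft_force: [-4.5, -0.3, 7.9]
grip_width: 0.143
grasp_force: 63.4
```

```bash
python3 st.py
```

```text
F con [ 0.2 -1.3  8.9] M [-0.27  0.22  0.  ] w 0.143 f 63 tcp con mm [-0.5  0.  78.2] ang 90.0 tilt [0.001 0.   ] q7 -0.71 t 10.3
```

Turned the full 90°. Now I ease up about 8 mm so it seats in the detent.

Call:
{"fn": "move_arm", "kwargs": {"motion": [[[0,0,-0.002],[0,0,0],-1],[[0,0,-0.002],[0,0,0],-1],[[0,0,-0.002],[0,0,0],-1],[[0,0,-0.002],[0,0,0],-1],[[0,0,-0.001],[0,0,0],-1],[[0,0,0],[0,0,0],-1],[[0,0,0],[0,0,0],-1]]}}

```text
clock: 11.0
position: [0.5834, -0.0023, 0.1682]
ee_rot: [0.759, 0.597, 0.16, 0.204]
ft_force: [-3.0, -0.6, 6.6]
grip_width: 0.143
grasp_force: 63.3
```

```bash
python3 st.py
```

```text
F con [ 0.8 -1.3  7.1] M [-0.23  0.19  0.03] w 0.143 f 63 tcp con mm [-0.6 -0.  84.9] ang 90.0 tilt [0.001 0.   ] q7 -0.71 t 11.0
```

Call:
{"fn": "move_arm", "kwargs": {"motion": [[[0,0,0],[0,0,0],-0.5],[[0,0,0],[0,0,0],-0.2],[[0,0,0],[0,0,0],0.4],[[0,0,0],[0,0,0],1],[[0,0,0],[0,0,0],1],[[0,0,0],[0,0,0],1],[[0,0,0],[0,0,0],1],[[0,0,0],[0,0,0],1],[[0,0,-0.01],[0,0,0],1],[[0,0,-0.02],[0,0,0],1],[[0,0,-0.02],[0,0,0],1],[[0,0,-0.02],[0,0,0],1]], "newtons": 20}}

```text
clock: 12.2
position: [0.5576, 0.0039, 0.2144]
ee_rot: [0.759, 0.597, 0.161, 0.204]
ft_force: [-0.0, 0.1, 0.6]
grip_width: 1.0
grasp_force: 0.0
```

Call:
{"fn": "move_arm", "kwargs": {"motion": [[[0,0,-0.03],[0,0,0],1],[[0,0,-0.03],[0,0,0],1],[[0,0,-0.02],[0,0,0],1],[[0,0,-0.01],[0,0,0],1],[[0,0,0],[0,0,0],1],[[0,0,0],[0,0,0],1]]}}

```text
clock: 12.8
position: [0.5252, 0.0117, 0.2715]
ee_rot: [0.759, 0.598, 0.16, 0.204]
ft_force: [0.4, -0.5, -0.8]
grip_width: 0.999
grasp_force: 0.0
```

```bash
python3 - <<'E'
from fit import *
from workcell import vision
c=vision.camera("wrist")
p=np.array([*P0[:2],YAW]);ctr=proj(c,[target(0,.09)[0]])[0].astype(int);print(ctr)
im=c["pixels"][:,:,::-1];best=[]
M=mask(c,(ctr[0]-60,ctr[1]-45,ctr[0]+60,ctr[1]+45),45)
for z in(-.006,-.011,-.014,-.016,-.018,-.024):
    s=fith(c,M,p,z,[-90,-80]);print(z,s.x,s.fun)
a=im[max(0,ctr[1]-100):ctr[1]+100,ctr[0]-120:ctr[0]+120]
cv2.imwrite("pics/w3.png",cv2.resize(a,None,fx=3,fy=3,interpolation=cv2.INTER_CUBIC)[:600])
E
python3 st.py
```

```text
[318 208]
-0.006 [-89.28532827  -2.72967985  -0.92454539] -0.8227536165746361
-0.011 [-89.29124696  -1.70896778  -1.09558373] -0.8448267735093095
-0.014 [-89.29808542  -1.30283734  -1.08524043] -0.8586460385336088
-0.016 [-89.27531738  -0.56360453  -1.06648387] -0.8668774319066148
-0.018 [-8.97263280e+01  8.89074166e-02 -1.09828915e+00] -0.8761510809080613
-0.024 [-89.61089645   1.63997203  -1.1903281 ] -0.8998013346238093
F con [-0.3  0.9  0.7] M [-0.05  0.52  0.02] w 1.005 f 0 tcp con mm [-1.10e+00 -1.00e-01  2.04e+02] ang 90.0 tilt [ 0.    -0.001] q7 -0.75 t 12.85
```

View pics/w3.png

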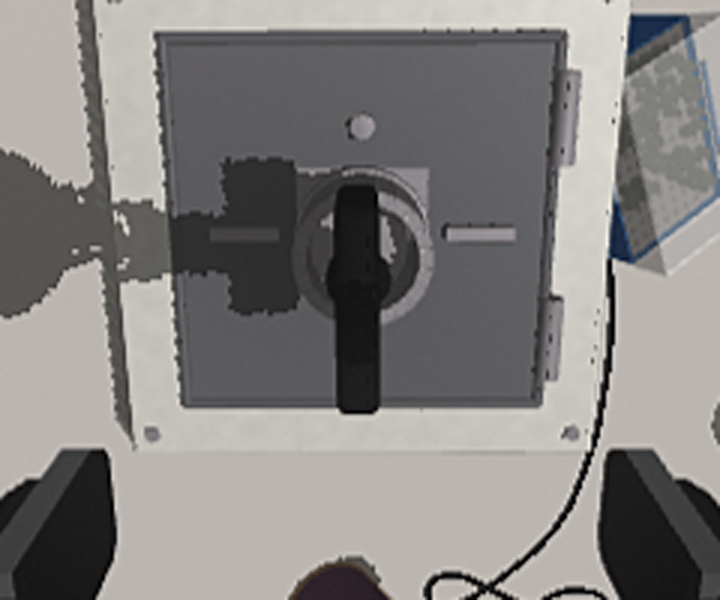

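The handle lies in line with the bosses (vertical in the crop at about (358,295)), square, 0.5° off the locked direction, and the gripper is clear. I hand it in.

```bash
python3 -c "
from workcell import order
print(order.hand_in())"
```

```text
the job is handed in; nothing more can be done
None
```

The fastener was dropped into its slot, pushed in, turned a quarter turn clockwise and released. The last wrist picture shows it square and within 1° of locked, though the camera fixes its seating depth only loosely; the job is handed in at 12.9 s and returned no verdict.

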